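# Stand the bud vases on their coasters

### The arm

A 7-joint arm with a two-finger parallel gripper is mounted at the origin on the work surface. World frame = base frame: x ahead of the robot, y to its left, z up, the work surface at z = 0. Lengths are in mm, angles in rad, forces in N, time in s.
With the tool pointing down it reaches from about 400 to 850 mm from the base axis. Payload 4.5 kg.
Tool frame: the origin (TCP) lies midway between the tips of the shut fingers; the grasp point (between the pads) lies 19 mm behind it; z points along the fingers, y is the line along which they close (so a half turn about z gives the same grasp; the last joint's range is limited). The gripper opens to 88 mm and grips with 3 to 60 N. Pads are 18 mm wide; open, the fingers measure 123 mm over their backs; the gripper's body (75 mm by 187 mm) begins 45 mm behind the grasp point.
Start: joints at [-1.143, 0.689, -0.195, 1.565, 0.157, 0.902, -0.215], TCP at [239.796, 577.193, 238.743] pointing down, gripper open.
Joint ranges: [-3.01, 3.01], [-0.46, 2.08], [-1.47, 1.51], [0.13, 2.56], [-1, 4.14], [0.04, 2.09], [-2.66, 2.66]. Speed limits (rad/s): [2.57, 2.57, 3.14, 3.14, 3.14, 3.14, 3.14].

### API

Orientations are given as a unit quaternion [x, y, z, w].
In Python, from plant import ctrl gives the robot as it stands.
- The arm moves only by the tool drive_tool, never from a script. Its argument "deltas" is a list of rows, each an object of numbers: "rx", "ry", "rz": the turn, a rotation vector about the world's x, y, z in parts of the range, where 1.0 means 2 pi rad; "tx", "ty", "tz": the shift along the world's x, y, z in parts of the range, where 1.0 means 0.8 m; "fingers": the opening, from -1 (shut) to 1 (fully open). A call has 1 to 10 rows; each row is the pose to reach, as a shift and turn from the pose commanded when the call began; what a row does not reach only later rows make up. A row lasts 1/12 s, in which the tool goes at most 41.7 mm and 7.16 degrees, less where a joint would pass 70% of its speed; a pose out of reach is approached as far as the arm can. No shift or turn number may pass 1 either way. A call with a gripper value outside its range is refused whole. The fingers move at their own pace and stop on an object; "squeeze" is the grip in N (left out, the last holds). Time passes only in rows, so rows that repeat a pose let the fingers close. It gives the time, the measured TCP pose, the force, the opening and the grip force at its end, in the units of the state.
- ctrl.sense(): the state, without advancing time (a new reading comes with each control period).
- ctrl.get_image(name): name is "scene" or "top"; returns the picture (400x640x3 uint8, red, green, blue); there is no depth.
- ctrl.camera_params(name): a dict with "intrinsics" (3x3 intrinsics, pixels), "k1" (the pictures are not rectified: a ray, as slopes to the right and down, at radius r is drawn at 1 + k1 r^2 times it, then the intrinsics apply), "R" (3x3) and "t" (3): a world point X has camera coordinates R X + t. Camera axes: x right, y down, z forward; pixel columns grow to the right and rows downward; lengths in mm; the calibration is good to about 2 mm. A picture is of the moment at which its call begins. camera_params takes no time and is no camera call.
- ctrl.finish_job(): hands the job in; it is judged then, once.
The state is a dict: "time": time; "q": joint angles; "dq": joint speeds; "tau": joint torques, N m; "tool_pos": TCP position; "tool_rot": TCP orientation; "wrist_force": force on the tool from outside, world axes, zero at the start; "wrist_torque": the same for the moment, N m; "finger_gap": finger opening in mm; "grip_force": force on a finger pad.
Only numpy, scipy, OpenCV 4.12 (cv2) and the standard library are available. Lean on these libraries where they do the work, as an engineer would, in place of code of your own. Each camera call takes 0.05 s, during which the arm holds its last target. There are 200 camera calls.

### The job

Four stoneware bud vases stand loose on the desk: a large and a small round one, a large and a small square one. Stand each one upright in the middle of the cork coaster of its own shape and size, the square vases turned so that their sides run along the coaster's edges, and set each down gently, without dropping it or tipping any over. Leave the white cup and the black candle tin where they are.

Things in the scene. Friction and masses are not known exactly. Their poses are not given: they have to be found in the camera images.
- vase_round_large: Large round bud vase of beige stoneware, loose, about 0.3 kg: flat foot 56 mm across, round belly 68 mm across from 30 to 55 mm up, tapering to a straight round neck 30 mm in diameter from 92 mm up to the rim at 140 mm (dark mouth, treated as solid). Grip it by the neck from above. Origin: centre of its underside; z up.
- vase_round_small: Small round bud vase of the same stoneware, loose, about 0.12 kg: foot 40 mm across, belly 46 mm across from 15 to 28 mm up, straight round neck 24 mm in diameter from 48 mm up to the rim at 90 mm. Origin: centre of its underside; z up.
- vase_square_large: Large square bud vase of the same stoneware, loose, about 0.35 kg: square body 60 x 60 mm up to 84 mm, a 46 mm square step up to 92 mm, then a square neck 30 x 30 mm up to the rim at 140 mm. Its x and y axes are perpendicular to the flat sides of body and neck (which line up). Origin: centre of its underside; z up.
- vase_square_small: Small square bud vase of the same stoneware, loose, about 0.13 kg: square body 40 x 40 mm up to 40 mm, a 32 mm square step up to 48 mm, then a square neck 24 x 24 mm up to the rim at 90 mm. Its x and y axes are perpendicular to the flat sides of body and neck. Origin: centre of its underside; z up.
- coaster_round_large: Large round cork coaster, 100 mm in diameter, 6 mm thick, fixed flat on the desk. Origin: centre of its underside; z up.
- coaster_round_small: Small round cork coaster, 66 mm in diameter, 6 mm thick, fixed flat on the desk. Origin: centre of its underside; z up.
- coaster_square_large: Large square cork coaster, 92 x 92 mm, 6 mm thick, fixed flat on the desk; x and y axes perpendicular to its edges. Origin: centre of its underside; z up.
- coaster_square_small: Small square cork coaster, 64 x 64 mm, 6 mm thick, fixed flat on the desk; x and y axes perpendicular to its edges. Origin: centre of its underside; z up.
- cup: White ceramic cup without a handle, loose, wide open mouth 72 mm across, 75 mm high; not part of the job. Origin: centre of its underside; z up.
- candle: Black candle tin, loose, 66 mm in diameter, 50 mm high, cream wax on top; not part of the job. Origin: centre of its underside; z up.
There are look-alikes about, which are no part of the job. What is shaped like the coaster_round_small but green or red is not meant.

How it is judged (in metres and radians):
At the end, for the whole second after the job is handed in: Each vase stands at rest and released on the top of the coaster of its own shape and size, upright within 0.08 rad, its centre within 12 mm of the coaster's centre; the square vases' sides are within 15 degrees of parallel to their coaster's edges (horizontal distance between vase_round_large and coaster_round_large below 0.012 m and angle between each of vase_round_large, vase_round_small, vase_square_large, vase_square_small's own z axis and vertical below 0.08 rad and z of vase_round_large in the frame of coaster_round_large between 0.003 and 0.009 m and linear speed of each of vase_round_large, vase_round_small, vase_square_large, vase_square_small below 0.01 m/s and angular speed of each of vase_round_large, vase_round_small, vase_square_large, vase_square_small below 0.1 rad/s and horizontal distance between vase_round_small and coaster_round_small below 0.012 m and z of vase_round_small in the frame of coaster_round_small between 0.003 and 0.009 m and horizontal distance between vase_square_large and coaster_square_large below 0.012 m and z of vase_square_large in the frame of coaster_square_large between 0.003 and 0.009 m and (angle between the x axis of vase_square_large and the x axis of coaster_square_large, either way round below 0.26 rad or angle between the x axis of vase_square_large and the y axis of coaster_square_large, either way round below 0.26 rad) and horizontal distance between vase_square_small and coaster_square_small below 0.012 m and z of vase_square_small in the frame of coaster_square_small between 0.003 and 0.009 m and (angle between the x axis of vase_square_small and the x axis of coaster_square_small, either way round below 0.26 rad or angle between the x axis of vase_square_small and the y axis of coaster_square_small, either way round below 0.26 rad)); the robot touches nothing.
It fails at once if a vase is tipped over (more than 35 degrees) (angle between any of vase_round_large, vase_round_small, vase_square_large, vase_square_small's own z axis and vertical above 0.61 rad).
It fails at once if a vase is dropped or slammed on its coaster (over 0.4 m/s, as after a fall of 1 cm, just above it) ((linear speed of vase_round_large above 0.4 m/s and horizontal distance between vase_round_large and coaster_round_large below 0.04 m and z of vase_round_large in the frame of coaster_round_large below 0.03 m) or (linear speed of vase_round_small above 0.4 m/s and horizontal distance between vase_round_small and coaster_round_small below 0.04 m and z of vase_round_small in the frame of coaster_round_small below 0.03 m) or (linear speed of vase_square_large above 0.4 m/s and horizontal distance between vase_square_large and coaster_square_large below 0.04 m and z of vase_square_large in the frame of coaster_square_large below 0.03 m) or (linear speed of vase_square_small above 0.4 m/s and horizontal distance between vase_square_small and coaster_square_small below 0.04 m and z of vase_square_small in the frame of coaster_square_small below 0.03 m)).
It fails at once if the cup or the candle tin is shifted by more than 15 mm (distance of any of cup, candle from where it was at the start of the episode above 0.015 m).
It also fails if it takes over 115 s, if anything falls off the work surface, if the arm or the gripper's body presses on something with over 40 N, if the wrist force passes 120 N, or if a joint passes its speed limit or range.

## Working session

There is one attempt and no reset: what is moved stays moved. The work goes in short steps, Python scripts to look and compute and a tool call to move; the robot and the scene stay as the last step left them, time stands still between calls to the robot, and variables do not carry over. Pictures are saved under pics/ and viewed, at most 14 in all, crops included, and the job is handed in when it is done.

Besides the shell and the picture viewer there is one more tool, called after "Emit:" by a JSON object that holds its "name" and its "arguments". drive_tool: Moves the arm, as the interface text tells. Its arguments: {"type":"object","properties":{"deltas":{"type":"array"},"squeeze":{"type":"number"}},"required":["deltas"]}

```bash
mkdir -p pics; ls; python3 - <<'E'
from plant import ctrl
import cv2
for n in("scene","top"):
    im=ctrl.get_image(n);cv2.imwrite(f"pics/{n}0.png",im[:,:,::-1]);p=ctrl.camera_params(n);print(n,p)
s=ctrl.sense();print(s)
E
```

```text
pics
scene {'intrinsics': array([[414.99863012,   0.        , 313.46102016],
       [  0.        , 414.99863012, 207.4816831 ],
       [  0.        ,   0.        ,   1.        ]]), 'k1': 0.031304011546782876, 'R': array([[-0.40296792,  0.91504976, -0.01734343],
       [ 0.60579176,  0.252477  , -0.75450097],
       [-0.68602711, -0.31454619, -0.65606973]]), 't': array([ 187.81316268, -269.30031714, 1556.41942388])}
top {'intrinsics': array([[396.06233387,   0.        , 319.15947905],
       [  0.        , 396.06233387, 197.46020298],
       [  0.        ,   0.        ,   1.        ]]), 'k1': -0.057144984139563634, 'R': array([[-0.02422178, -0.99965345, -0.01030931],
       [-0.99765252,  0.02483146, -0.06381881],
       [ 0.06405269,  0.00873931, -0.99790825]]), 't': array([   9.10437175,  501.36337384, 1213.02913422])}
{'time': 0.1, 'q': array([-1.14322718,  0.68989089, -0.19451428,  1.56623242,  0.15734294,
        0.90251083, -0.21510499]), 'dq': array([ 0.00164067, -0.00112024,  0.0004752 , -0.0032587 ,  0.00189524,
       -0.00041192, -0.00020953]), 'tau': array([-2.73319434e-03, -5.28501892e+01, -1.27141893e+00, -1.53838438e+01,
       -5.26254019e-02,  1.99153714e-03,  3.34104550e-05]), 'tool_pos': array([239.6317354 , 576.62351288, 237.99788503]), 'tool_rot': array([ 1.95569606e-01,  9.80689477e-01, -8.19278069e-04, -8.21164119e-05]), 'wrist_force': array([ 1.08047543, -0.04338874, -0.09168186]), 'wrist_torque': array([-0.07541248,  0.02265384,  0.0102445 ]), 'grip_force': 0.0, 'finger_gap': 87.93575517221332}
```

View pics/scene0.png

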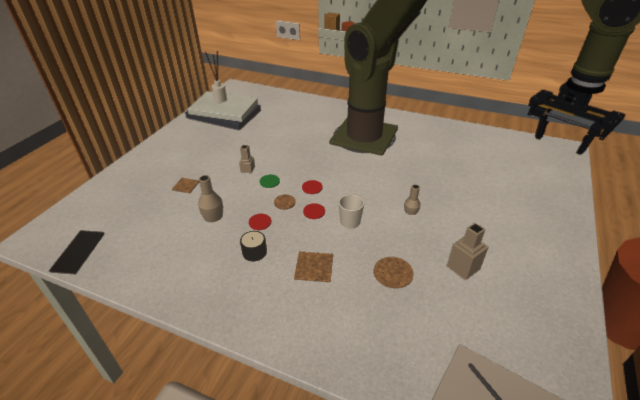

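View pics/top0.png

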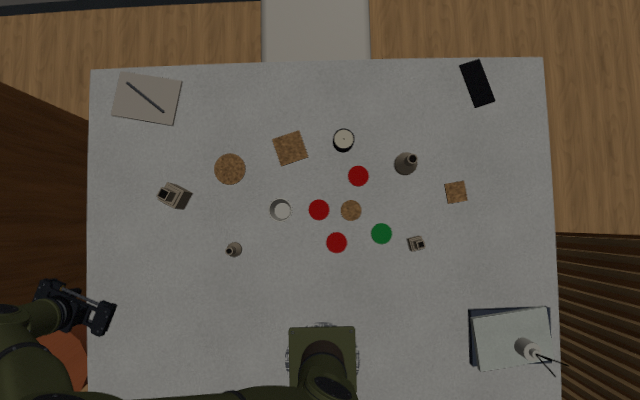

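The top view shows these targets:

| Object | Top-view pixel |
|---|---|
| Large round cork coaster | (230,169) |
| Large square cork coaster | (290,148) |
| Small round cork coaster | (351,210) |
| Small square cork coaster | (456,192) |
| Large round vase | (405,163) |
| Small round vase | (233,249) |
| Large square vase | (174,195) |
| Small square vase | (416,243) |

Possible mix-ups:
- **Small round coaster:** red discs at (358,176), (319,210) and (337,243), and a green disc at (381,234). I choose the cork one at (351,210).
- **Vases:** the cup at (280,210), the candle at (344,140) and the pen holder at (525,347).

```bash
cat > h.py <<'E'
import numpy as np, cv2
from plant import ctrl
P={n:ctrl.camera_params(n) for n in("scene","top")}
def und(n,px):
    p=P[n];return cv2.undistortPoints(np.float64(px).reshape(-1,1,2),p["intrinsics"],np.array([p["k1"],0,0,0.]))[:,0]
def cast(n,px,z):
    p=P[n];R,t=p["R"],p["t"];c=-R.T@t
    d=np.c_[und(n,px),np.ones(len(np.reshape(px,(-1,2))))]@R
    return c+d*((z-c[2])/d[:,2])[:,None]
def tri(a,b):
    M=[np.c_[P[n]["R"],P[n]["t"]] for n in("scene","top")]
    X=cv2.triangulatePoints(M[0],M[1],und("scene",a).T,und("top",b).T);return (X[:3]/X[3]).T
def proj(n,X):
    p=P[n];return cv2.projectPoints(np.float64(X).reshape(-1,1,3),cv2.Rodrigues(p["R"])[0],p["t"],p["intrinsics"],np.array([p["k1"],0,0,0.]))[0][:,0]
def comp(mask,at,r=12):
    n,l,s,c=cv2.connectedComponentsWithStats(mask.astype(np.uint8))
    i=min(range(1,n),key=lambda i:np.hypot(*(c[i]-at)) if s[i,4]>3 else 1e9)
    return (l==i).astype(np.uint8),c[i],s[i,4]
def yaw(pts):
    return cv2.minAreaRect(np.float32(pts[:,:2]))
E
python3 - <<'E'
from h import *
im={n:cv2.imread(f"pics/{n}0.png") for n in P}
C={"CRL":((393,271),(230,169)),"CSL":((314,266),(290,148)),"CRS":((285,202),(351,210)),"CSS":((185,185),(456,192))}
for k,v in C.items():
    r=[]
    for n,a in zip(("scene","top"),v):
        hsv=cv2.cvtColor(im[n],cv2.COLOR_BGR2HSV)
        m=(hsv[...,1]>90)&(hsv[...,0]<22)&(hsv[...,0]>3)
        w=np.zeros_like(m);w[a[1]-30:a[1]+30,a[0]-30:a[0]+30]=1
        m=cv2.morphologyEx((m&w).astype(np.uint8),cv2.MORPH_CLOSE,np.ones((3,3)))
        M,c,ar=comp(m,a);r.append(c)
        ct=max(cv2.findContours(M,0,1)[0],key=cv2.contourArea)[:,0]
        q=yaw(cast(n,ct,6));print(k,n,ar,c.round(1),cast(n,c,6)[0,:2].round(1),"rect",np.round(q[0],1),np.round(q[1],1),round(q[2],1))
    print("  tri",tri(r[0],r[1])[0].round(1))
V=[((205,185),(407,163)),((413,193),(233,249)),((470,245),(173,195)),((247,155),(416,243))]
o=[]
for v in V:
    for n,a in zip(("scene","top"),v):
        x,y=a;o.append(cv2.resize(im[n][y-24:y+24,x-24:x+24],(200,200),interpolation=cv2.INTER_CUBIC))
cv2.imwrite("pics/v.png",np.vstack([np.hstack(o[:4]),np.hstack(o[4:])]))
E
```

```text
CRL scene 964 [393. 272.] [604.1 280.4] rect [602.4 279.8] [97.9 97.1] 23.0
CRL top 745 [229.2 168.6] [600.4 278.8] rect [599.6 279.7] [95.7 95.8] 89.4
  tri [600.9 279.8   2.2]
CSL scene 1000 [313.5 266.5] [665.8  88.2] rect [663.7  87.3] [94.7 91.4] 17.4
CSL top 795 [289.7 147.9] [661.4  86.3] rect [661.5  86. ] [90.1 88.8] 17.3
  tri [662.3  86.6   1.6]
CRS scene 244 [284.2 201.5] [463.1 -98.7] rect [464.6 -98.8] [66.5 61.3] 25.8
CRS top 321 [350.6 210. ] [ 460.4 -100.2] rect [ 460.8 -100.6] [59.9 60.1] 25.1
  tri [ 460.5 -100.3    3.4]
CSS scene 257 [185.2 184.9] [ 511.7 -430. ] rect [ 511.1 -430.5] [66.9 63.8] 8.1
CSS top 383 [455.4 191.8] [ 509.2 -431.4] rect [ 509.3 -431.3] [61.9 61.5] 7.9
  tri [ 509.4 -432.3    3.6]
```

View pics/v.png

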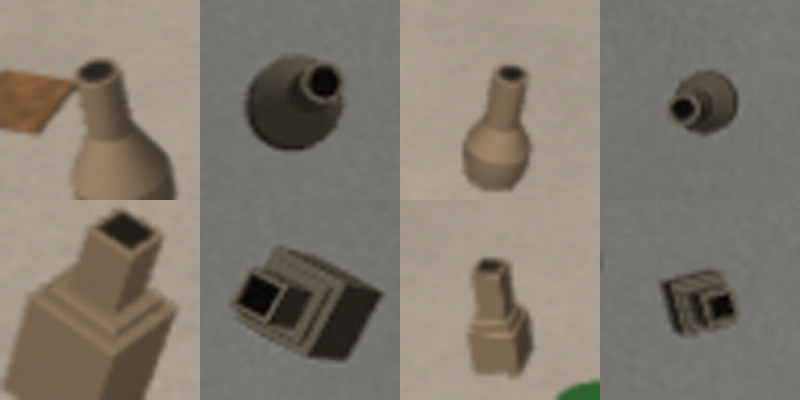

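The crops confirm all four vases are upright. The dark mouths show clearly in both views, for example in the top view the large square at crop (262,292) and the small square at (720,306). The two squares are turned by different angles.

```bash
cat > mouth.py <<'E'
from h import *
def mouth(img,n,at,z,s=6,r=8,frac=0.5):
    x,y=int(at[0]),int(at[1]);g=cv2.cvtColor(img[y-r:y+r+1,x-r:x+r+1],cv2.COLOR_BGR2GRAY)
    g=cv2.resize(g,None,fx=s,fy=s,interpolation=cv2.INTER_CUBIC)
    c0=((at[0]-x+r+.5)*s,(at[1]-y+r+.5)*s)
    lo=float(np.min(g));rim=np.percentile(g,60)
    M,c,a=comp(g<lo+frac*(rim-lo)*0.6,c0)
    ct=max(cv2.findContours(M,0,1)[0],key=cv2.contourArea)[:,0]
    f=lambda p:(np.float64(p)+.5)/s-.5+[x-r,y-r]
    q=yaw(cast(n,f(ct),z));return f(c),q,a/s/s
E
python3 - <<'E'
from mouth import *
im={n:cv2.imread(f"pics/{n}0.png") for n in P}
V={"RL":((205,185),(407,163),(97,72),(123,82),140),"RS":((413,193),(233,249),(112,73),(83,108),90),"SL":((470,245),(173,195),(130,30),(60,95),140),"SS":((247,155),(416,243),(90,66),(120,106),90)}
for k,(a,b,ca,cb,z) in V.items():
    r=[]
    for n,o,c in(("scene",a,ca),("top",b,cb)):
        at=np.array(o)-24+np.array(c)*.24
        p,q,ar=mouth(im[n],n,at,z);r.append(p)
        print(k,n,p.round(1),round(ar,1),cast(n,p,z)[0,:2].round(1),np.round(q[1],1),round(q[2],1))
    print("  tri",tri(*r)[0].round(1))
    # body direction in top: large square side lines etc
E
```

```text
RL scene [203.7 177.7] 26.4 [ 596.4 -268.7] [19.7 20.3] 22.6
RL top [412.3 158.3] 33.4 [ 597.3 -268.8] [18.4 18. ] 88.7
  tri [ 597.1 -268.4  140.6]
RS scene [415.3 186.3] 12.4 [347.5 264.2] [13.  14.5] 22.4
RS top [228.5 250.6] 16.5 [348.2 263.7] [12.4 13.1] 26.0
  tri [348.1 264.   90.3]
SL scene [475.9 227.9] 50.7 [514.9 438.4] [20.7 20. ] 60.1
SL top [162.7 193.5] 47.5 [515.8 438. ] [20.2 20.4] 62.0
  tri [515.7 438.1 140.5]
SS scene [244.  146.4] 10.8 [ 352.5 -294.6] [14.9 15.6] 12.3
SS top [420.7 244.1] 18.7 [ 353.9 -295. ] [13.2 13.1] 14.5
  tri [ 353.7 -294.4   90.8]
```

The triangulated rim heights are 140.6, 90.3, 140.5 and 90.8 mm, which fits the given 140 and 90. The coaster tops come out at about 2–4 mm against 6 mm, within calibration error.

All points are within reach:

| Shape | Vase (x, y) | Vase yaw | Coaster (x, y) | Coaster yaw |
|---|---|---|---|---|
| Large square | (515.5, 438) | 61° | (662, 87) | 17.3° |
| Large round | (597, -268.5) | – | (601, 280) | – |
| Small round | (348, 264) | – | (461, -100) | – |
| Small square | (353.5, -294.7) | 14° | (509.5, -431.5) | 8° |

The finger line is at 67.4° now. I start with the large square vase.

Careful with the scale: shifts go in shares of 0.8 m and turns go in shares of 2 pi rad. That gives: 0.276 m / 0.8 = 0.345, -0.139 m / 0.8 = -0.1738, -0.1 rad / 6.2832 = -0.0159.

Emit:
{"name": "drive_tool", "arguments": {"deltas": [{"tx": 0.345, "ty": -0.1738, "tz": -0.06, "rz": -0.0159, "fingers": 1}, {"tx": 0.345, "ty": -0.1738, "tz": -0.06, "rz": -0.0159, "fingers": 1}, {"tx": 0.345, "ty": -0.1738, "tz": -0.06, "rz": -0.0159, "fingers": 1}, {"tx": 0.345, "ty": -0.1738, "tz": -0.06, "rz": -0.0159, "fingers": 1}, {"tx": 0.345, "ty": -0.1738, "tz": -0.06, "rz": -0.0159, "fingers": 1}, {"tx": 0.345, "ty": -0.1738, "tz": -0.06, "rz": -0.0159, "fingers": 1}, {"tx": 0.345, "ty": -0.1738, "tz": -0.06, "rz": -0.0159, "fingers": 1}, {"tx": 0.345, "ty": -0.1738, "tz": -0.06, "rz": -0.0159, "fingers": 1}, {"tx": 0.345, "ty": -0.1738, "tz": -0.06, "rz": -0.0159, "fingers": 1}, {"tx": 0.345, "ty": -0.1738, "tz": -0.06, "rz": -0.0159, "fingers": 1}], "squeeze": 20}}

```text
validation failed for argument at $.de...
```

The call was refused. I'll try again with every field in the row filled in.

To row units: 0.276 m / 0.8 = 0.345, -0.139 m / 0.8 = -0.1738, -0.1 rad / 6.2832 = -0.0159.

Emit:
{"name": "drive_tool", "arguments": {"deltas": [{"rx": 0, "ry": 0, "rz": -0.0159, "tx": 0.345, "ty": -0.1738, "tz": -0.06, "fingers": 1}], "squeeze": 20}}

```text
time: 0.18
tool_pos: [266.6, 564.4, 233.0]
tool_rot: [0.238, 0.971, 0.002, -0.005]
wrist_force: [-0.6, 2.2, 0.0]
finger_gap: 88.1
grip_force: 0.0
```

To row units: 0.239 m / 0.8 = 0.2988, -0.042 m / 0.8 = -0.0525.

Emit:
{"name": "drive_tool", "arguments": {"deltas": [{"rx": 0, "ry": 0, "rz": 0, "tx": 0.2988, "ty": -0.1513, "tz": -0.0525, "fingers": 1}, {"rx": 0, "ry": 0, "rz": 0, "tx": 0.2988, "ty": -0.1513, "tz": -0.0525, "fingers": 1}, {"rx": 0, "ry": 0, "rz": 0, "tx": 0.2988, "ty": -0.1513, "tz": -0.0525, "fingers": 1}, {"rx": 0, "ry": 0, "rz": 0, "tx": 0.2988, "ty": -0.1513, "tz": -0.0525, "fingers": 1}, {"rx": 0, "ry": 0, "rz": 0, "tx": 0.2988, "ty": -0.1513, "tz": -0.0525, "fingers": 1}, {"rx": 0, "ry": 0, "rz": 0, "tx": 0.2988, "ty": -0.1513, "tz": -0.0525, "fingers": 1}, {"rx": 0, "ry": 0, "rz": 0, "tx": 0.2988, "ty": -0.1513, "tz": -0.0525, "fingers": 1}, {"rx": 0, "ry": 0, "rz": 0, "tx": 0.2988, "ty": -0.1513, "tz": -0.0525, "fingers": 1}, {"rx": 0, "ry": 0, "rz": 0, "tx": 0.2988, "ty": -0.1513, "tz": -0.0525, "fingers": 1}, {"rx": 0, "ry": 0, "rz": 0, "tx": 0.2988, "ty": -0.1513, "tz": -0.0525, "fingers": 1}]}}

```text
time: 1.02
tool_pos: [514.0, 438.6, 190.0]
tool_rot: [0.244, 0.97, 0.0, -0.001]
wrist_force: [-0.0, 0.1, -0.5]
finger_gap: 88.6
grip_force: 0.0
```

To row units: -0.09 m / 0.8 = -0.1125, 0.001 m / 0.8 = 0.0013.

Emit:
{"name": "drive_tool", "arguments": {"deltas": [{"rx": 0, "ry": 0, "rz": 0, "tx": 0.0013, "ty": 0, "tz": -0.0375, "fingers": 1}, {"rx": 0, "ry": 0, "rz": 0, "tx": 0.0013, "ty": 0, "tz": -0.075, "fingers": 1}, {"rx": 0, "ry": 0, "rz": 0, "tx": 0.0013, "ty": 0, "tz": -0.1125, "fingers": 1}, {"rx": 0, "ry": 0, "rz": 0, "tx": 0.0013, "ty": 0, "tz": -0.1125, "fingers": 1}, {"rx": 0, "ry": 0, "rz": 0, "tx": 0.0013, "ty": 0, "tz": -0.1125, "fingers": -0.2}, {"rx": 0, "ry": 0, "rz": 0, "tx": 0.0013, "ty": 0, "tz": -0.1125, "fingers": -0.6}, {"rx": 0, "ry": 0, "rz": 0, "tx": 0.0013, "ty": 0, "tz": -0.1125, "fingers": -0.6}, {"rx": 0, "ry": 0, "rz": 0, "tx": 0.0013, "ty": 0, "tz": -0.1125, "fingers": -0.6}, {"rx": 0, "ry": 0, "rz": 0, "tx": 0.0013, "ty": 0, "tz": -0.1125, "fingers": -0.6}, {"rx": 0, "ry": 0, "rz": 0, "tx": 0.0013, "ty": 0, "tz": -0.1125, "fingers": -0.6}], "squeeze": 25}}

```text
time: 1.85
tool_pos: [517.0, 438.0, 101.5]
tool_rot: [0.244, 0.97, 0.001, 0.0]
wrist_force: [0.2, -0.0, -0.7]
finger_gap: 50.2
grip_force: 0.0
```

Emit:
{"name": "drive_tool", "arguments": {"deltas": [{"rx": 0, "ry": 0, "rz": 0, "tx": 0, "ty": 0, "tz": 0, "fingers": -1}, {"rx": 0, "ry": 0, "rz": 0, "tx": 0, "ty": 0, "tz": 0, "fingers": -1}, {"rx": 0, "ry": 0, "rz": 0, "tx": 0, "ty": 0, "tz": 0, "fingers": -1}, {"rx": 0, "ry": 0, "rz": 0, "tx": 0, "ty": 0, "tz": 0, "fingers": -1}, {"rx": 0, "ry": 0, "rz": 0, "tx": 0, "ty": 0, "tz": 0, "fingers": -1}, {"rx": 0, "ry": 0, "rz": 0, "tx": 0, "ty": 0, "tz": 0, "fingers": -1}]}}

```text
time: 2.35
tool_pos: [516.6, 437.7, 100.4]
tool_rot: [0.244, 0.97, 0.0, 0.0]
wrist_force: [0.1, -0.4, 1.3]
finger_gap: 29.9
grip_force: 24.9
```

Gripped: the gap is 29.9 mm against a 30 mm neck. Now lift and carry it over the large square coaster.

To row units: -0.265 m / 0.8 = -0.3313, 0.07 m / 0.8 = 0.0875, -0.777 rad / 6.2832 = -0.1237.

Emit:
{"name": "drive_tool", "arguments": {"deltas": [{"rx": 0, "ry": 0, "rz": 0, "tx": 0, "ty": 0, "tz": 0.025, "fingers": -1}, {"rx": 0, "ry": 0, "rz": 0, "tx": 0, "ty": 0, "tz": 0.0563, "fingers": -1}, {"rx": 0, "ry": 0, "rz": -0.0159, "tx": 0.0125, "ty": -0.025, "tz": 0.0875, "fingers": -1}, {"rx": 0, "ry": 0, "rz": -0.0318, "tx": 0.0275, "ty": -0.0688, "tz": 0.0875, "fingers": -1}, {"rx": 0, "ry": 0, "rz": -0.0477, "tx": 0.045, "ty": -0.1125, "tz": 0.0875, "fingers": -1}, {"rx": 0, "ry": 0, "rz": -0.0637, "tx": 0.0625, "ty": -0.1563, "tz": 0.0875, "fingers": -1}, {"rx": 0, "ry": 0, "rz": -0.0796, "tx": 0.0813, "ty": -0.2, "tz": 0.0875, "fingers": -1}, {"rx": 0, "ry": 0, "rz": -0.0955, "tx": 0.1, "ty": -0.2438, "tz": 0.0875, "fingers": -1}, {"rx": 0, "ry": 0, "rz": -0.1114, "tx": 0.1188, "ty": -0.2875, "tz": 0.0875, "fingers": -1}, {"rx": 0, "ry": 0, "rz": -0.1237, "tx": 0.1375, "ty": -0.3313, "tz": 0.0875, "fingers": -1}]}}

```text
time: 3.18
tool_pos: [626.4, 170.8, 169.8]
tool_rot: [0.595, 0.804, -0.001, -0.0]
wrist_force: [0.2, -0.3, -2.6]
finger_gap: 30.0
grip_force: 24.9
```

To row units: -0.085 m / 0.8 = -0.1063, -0.062 m / 0.8 = -0.0775.

Emit:
{"name": "drive_tool", "arguments": {"deltas": [{"rx": 0, "ry": 0, "rz": 0, "tx": 0.0175, "ty": -0.0425, "tz": 0, "fingers": -1}, {"rx": 0, "ry": 0, "rz": 0, "tx": 0.0325, "ty": -0.0775, "tz": 0, "fingers": -1}, {"rx": 0, "ry": 0, "rz": 0, "tx": 0.0438, "ty": -0.1063, "tz": 0, "fingers": -1}, {"rx": 0, "ry": 0, "rz": 0, "tx": 0.0438, "ty": -0.1063, "tz": -0.025, "fingers": -1}, {"rx": 0, "ry": 0, "rz": 0, "tx": 0.0438, "ty": -0.1063, "tz": -0.05, "fingers": -1}, {"rx": 0, "ry": 0, "rz": 0, "tx": 0.0438, "ty": -0.1063, "tz": -0.0625, "fingers": -1}, {"rx": 0, "ry": 0, "rz": 0, "tx": 0.0438, "ty": -0.1063, "tz": -0.0688, "fingers": -1}, {"rx": 0, "ry": 0, "rz": 0, "tx": 0.0438, "ty": -0.1063, "tz": -0.0688, "fingers": -1}, {"rx": 0, "ry": 0, "rz": 0, "tx": 0.0438, "ty": -0.1063, "tz": -0.0688, "fingers": -1}]}}

```text
time: 3.93
tool_pos: [661.7, 88.3, 115.6]
tool_rot: [0.593, 0.805, 0.0, 0.0]
wrist_force: [-0.5, -0.5, -2.4]
finger_gap: 29.2
grip_force: 25.0
```

To row units: -0.009 m / 0.8 = -0.0113, -0.008 m / 0.8 = -0.01.

Emit:
{"name": "drive_tool", "arguments": {"deltas": [{"rx": 0, "ry": 0, "rz": 0, "tx": 0, "ty": -0.0013, "tz": -0.0038, "fingers": -1}, {"rx": 0, "ry": 0, "rz": 0, "tx": 0, "ty": -0.0013, "tz": -0.0063, "fingers": -1}, {"rx": 0, "ry": 0, "rz": 0, "tx": 0, "ty": -0.0013, "tz": -0.0088, "fingers": -1}, {"rx": 0, "ry": 0, "rz": 0, "tx": 0, "ty": -0.0013, "tz": -0.01, "fingers": -1}, {"rx": 0, "ry": 0, "rz": 0, "tx": 0, "ty": -0.0013, "tz": -0.0113, "fingers": -1}, {"rx": 0, "ry": 0, "rz": 0, "tx": 0, "ty": -0.0013, "tz": -0.0113, "fingers": -1}]}}

```text
time: 4.43
tool_pos: [661.7, 86.6, 106.6]
tool_rot: [0.594, 0.805, 0.0, 0.0]
wrist_force: [-0.1, -1.3, -0.6]
finger_gap: 29.4
grip_force: 25.0
```

To row units: -0.001 m / 0.8 = -0.0013.

Emit:
{"name": "drive_tool", "arguments": {"deltas": [{"rx": 0, "ry": 0, "rz": 0, "tx": 0, "ty": 0, "tz": -0.0013, "fingers": -1}, {"rx": 0, "ry": 0, "rz": 0, "tx": 0, "ty": 0, "tz": -0.0013, "fingers": -1}]}}

```text
time: 4.6
tool_pos: [662.0, 86.3, 106.4]
tool_rot: [0.594, 0.805, 0.0, 0.0]
wrist_force: [-0.8, -0.9, 5.0]
finger_gap: 29.9
grip_force: 25.0
```

Contact confirmed, with the force up to +5 N. Release and rise.

To row units: 0.1 m / 0.8 = 0.125, 0.09 m / 0.8 = 0.1125.

Emit:
{"name": "drive_tool", "arguments": {"deltas": [{"rx": 0, "ry": 0, "rz": 0, "tx": 0, "ty": 0, "tz": 0, "fingers": 0}, {"rx": 0, "ry": 0, "rz": 0, "tx": 0, "ty": 0, "tz": 0, "fingers": 1}, {"rx": 0, "ry": 0, "rz": 0, "tx": 0, "ty": 0, "tz": 0, "fingers": 1}, {"rx": 0, "ry": 0, "rz": 0, "tx": 0, "ty": 0, "tz": 0, "fingers": 1}, {"rx": 0, "ry": 0, "rz": 0, "tx": 0, "ty": 0, "tz": 0.025, "fingers": 1}, {"rx": 0, "ry": 0, "rz": 0, "tx": 0, "ty": 0, "tz": 0.0688, "fingers": 1}, {"rx": 0, "ry": 0, "rz": 0, "tx": 0, "ty": 0, "tz": 0.1125, "fingers": 1}, {"rx": 0, "ry": 0, "rz": 0, "tx": 0, "ty": 0, "tz": 0.125, "fingers": 1}]}}

```text
time: 5.27
tool_pos: [664.6, 87.2, 210.8]
tool_rot: [0.594, 0.805, 0.003, 0.003]
wrist_force: [1.3, 0.8, 0.8]
finger_gap: 80.8
grip_force: 0.0
```

To row units: -0.355 m / 0.8 = -0.4438, -0.065 m / 0.8 = -0.0813, -0.7 rad / 6.2832 = -0.1114.

Emit:
{"name": "drive_tool", "arguments": {"deltas": [{"rx": 0, "ry": 0, "rz": -0.1114, "tx": -0.0813, "ty": -0.4438, "tz": -0.0175, "fingers": 1}, {"rx": 0, "ry": 0, "rz": -0.1114, "tx": -0.0813, "ty": -0.4438, "tz": -0.0175, "fingers": 1}, {"rx": 0, "ry": 0, "rz": -0.1114, "tx": -0.0813, "ty": -0.4438, "tz": -0.0175, "fingers": 1}, {"rx": 0, "ry": 0, "rz": -0.1114, "tx": -0.0813, "ty": -0.4438, "tz": -0.0175, "fingers": 1}, {"rx": 0, "ry": 0, "rz": -0.1114, "tx": -0.0813, "ty": -0.4438, "tz": -0.0175, "fingers": 1}, {"rx": 0, "ry": 0, "rz": -0.1114, "tx": -0.0813, "ty": -0.4438, "tz": -0.0175, "fingers": 1}, {"rx": 0, "ry": 0, "rz": -0.1114, "tx": -0.0813, "ty": -0.4438, "tz": -0.0175, "fingers": 1}, {"rx": 0, "ry": 0, "rz": -0.1114, "tx": -0.0813, "ty": -0.4438, "tz": -0.0175, "fingers": 1}, {"rx": 0, "ry": 0, "rz": -0.1114, "tx": -0.0813, "ty": -0.4438, "tz": -0.0175, "fingers": 1}, {"rx": 0, "ry": 0, "rz": -0.1114, "tx": -0.0813, "ty": -0.4438, "tz": -0.0175, "fingers": 1}]}}

```text
time: 6.1
tool_pos: [592.8, -278.5, 191.0]
tool_rot: [0.837, 0.548, -0.003, 0.002]
wrist_force: [-0.4, -0.7, 0.2]
finger_gap: 88.4
grip_force: 0.0
```

```bash
cat > chk.py <<'E'
import sys
from mouth import *
S={"RL":(601,280,140),"RS":(461,-100,90),"SL":(662,87,140),"SS":(509.5,-431.5,90)}
k=sys.argv[1];x,y,z=S[k];r=[]
for n in P:
    im=ctrl.get_image(n)[:,:,::-1].copy();at=proj(n,(x,y,z+6))[0]
    if k==sys.argv[-1]:cv2.imwrite(f"pics/{k}_{n}.png",im)
    p,q,a=mouth(im,n,at,z+6);r.append(p);print(n,cast(n,p,z+6)[0].round(1),round(a,1),np.round(q[1],1),round(q[2],1))
print("tri",tri(*r)[0].round(1),"target",x,y,z+6)
E
python3 chk.py SL
```

```text
scene [660.6  86.4 146. ] 50.3 [20.7 21. ] 16.4
top [661.5  86.8 146. ] 43.8 [19.7 18.5] 17.1
tri [661.4  86.7 146.8] target 662 87 146
```

The large square vase is within 1 mm of its target, with yaw about 17°. Now descend on the large round vase.

Emit:
{"name": "drive_tool", "arguments": {"deltas": [{"rx": 0, "ry": 0, "rz": 0, "tx": 0, "ty": 0, "tz": 0, "fingers": 1}, {"rx": 0, "ry": 0, "rz": 0, "tx": 0, "ty": 0, "tz": 0, "fingers": 1}, {"rx": 0, "ry": 0, "rz": 0, "tx": 0, "ty": 0, "tz": 0, "fingers": 1}]}}

```text
time: 6.45
tool_pos: [597.3, -266.1, 191.3]
tool_rot: [0.833, 0.554, 0.0, -0.0]
wrist_force: [-0.0, -0.6, -0.3]
finger_gap: 88.1
grip_force: 0.0
```

To row units: -0.09 m / 0.8 = -0.1125, -0.06 m / 0.8 = -0.075.

Emit:
{"name": "drive_tool", "arguments": {"deltas": [{"rx": 0, "ry": 0, "rz": 0, "tx": 0, "ty": -0.0025, "tz": -0.0375, "fingers": 1}, {"rx": 0, "ry": 0, "rz": 0, "tx": 0, "ty": -0.0025, "tz": -0.075, "fingers": 1}, {"rx": 0, "ry": 0, "rz": 0, "tx": 0, "ty": -0.0025, "tz": -0.1125, "fingers": 0.6}, {"rx": 0, "ry": 0, "rz": 0, "tx": 0, "ty": -0.0025, "tz": -0.1125, "fingers": 0.2}, {"rx": 0, "ry": 0, "rz": 0, "tx": 0, "ty": -0.0025, "tz": -0.1125, "fingers": -1}, {"rx": 0, "ry": 0, "rz": 0, "tx": 0, "ty": -0.0025, "tz": -0.1125, "fingers": -1}, {"rx": 0, "ry": 0, "rz": 0, "tx": 0, "ty": -0.0025, "tz": -0.1125, "fingers": -1}, {"rx": 0, "ry": 0, "rz": 0, "tx": 0, "ty": -0.0025, "tz": -0.1125, "fingers": -1}, {"rx": 0, "ry": 0, "rz": 0, "tx": 0, "ty": -0.0025, "tz": -0.1125, "fingers": -1}, {"rx": 0, "ry": 0, "rz": 0, "tx": 0, "ty": -0.0025, "tz": -0.1125, "fingers": -1}]}}

```text
time: 7.28
tool_pos: [597.1, -270.6, 102.4]
tool_rot: [0.834, 0.553, 0.001, 0.001]
wrist_force: [0.1, 0.7, 0.2]
finger_gap: 37.0
grip_force: 0.0
```

Emit:
{"name": "drive_tool", "arguments": {"deltas": [{"rx": 0, "ry": 0, "rz": 0, "tx": 0, "ty": 0, "tz": 0, "fingers": -1}, {"rx": 0, "ry": 0, "rz": 0, "tx": 0, "ty": 0, "tz": 0, "fingers": -1}, {"rx": 0, "ry": 0, "rz": 0, "tx": 0, "ty": 0, "tz": 0, "fingers": -1}, {"rx": 0, "ry": 0, "rz": 0, "tx": 0, "ty": 0, "tz": 0, "fingers": -1}]}}

```text
time: 7.62
tool_pos: [596.9, -270.5, 101.9]
tool_rot: [0.833, 0.553, 0.0, 0.0]
wrist_force: [-0.6, 0.4, 5.0]
finger_gap: 29.7
grip_force: 25.0
```

To row units: 0.245 m / 0.8 = 0.3063, 0.21 m / 0.8 = 0.2625, 0.35 rad / 6.2832 = 0.0557.

Emit:
{"name": "drive_tool", "arguments": {"deltas": [{"rx": 0, "ry": 0, "rz": 0, "tx": 0, "ty": 0, "tz": 0.025, "fingers": -1}, {"rx": 0, "ry": 0, "rz": 0, "tx": 0, "ty": 0, "tz": 0.0625, "fingers": -1}, {"rx": 0, "ry": 0, "rz": 0, "tx": -0.01, "ty": 0.0188, "tz": 0.1, "fingers": -1}, {"rx": 0, "ry": 0, "rz": 0.008, "tx": -0.0225, "ty": 0.05, "tz": 0.1313, "fingers": -1}, {"rx": 0, "ry": 0, "rz": 0.0159, "tx": -0.035, "ty": 0.0875, "tz": 0.1375, "fingers": -1}, {"rx": 0, "ry": 0, "rz": 0.0239, "tx": -0.045, "ty": 0.1313, "tz": 0.1375, "fingers": -1}, {"rx": 0, "ry": 0, "rz": 0.0318, "tx": -0.055, "ty": 0.175, "tz": 0.1375, "fingers": -1}, {"rx": 0, "ry": 0, "rz": 0.0398, "tx": -0.0625, "ty": 0.2188, "tz": 0.1375, "fingers": -1}, {"rx": 0, "ry": 0, "rz": 0.0477, "tx": -0.07, "ty": 0.2625, "tz": 0.1375, "fingers": -1}, {"rx": 0, "ry": 0, "rz": 0.0557, "tx": -0.0725, "ty": 0.3063, "tz": 0.1375, "fingers": -1}]}}

```text
time: 8.45
tool_pos: [536.1, -23.9, 210.4]
tool_rot: [0.724, 0.69, -0.001, -0.001]
wrist_force: [0.3, 0.3, -4.6]
finger_gap: 29.2
grip_force: 25.0
```

To row units: 0.305 m / 0.8 = 0.3813, 0.3 m / 0.8 = 0.375, 0.4 rad / 6.2832 = 0.0637.

Emit:
{"name": "drive_tool", "arguments": {"deltas": [{"rx": 0, "ry": 0, "rz": 0.008, "tx": 0, "ty": 0.0438, "tz": 0, "fingers": -1}, {"rx": 0, "ry": 0, "rz": 0.0159, "tx": 0, "ty": 0.0875, "tz": 0, "fingers": -1}, {"rx": 0, "ry": 0, "rz": 0.0239, "tx": 0, "ty": 0.1313, "tz": 0, "fingers": -1}, {"rx": 0, "ry": 0, "rz": 0.0318, "tx": 0.0063, "ty": 0.175, "tz": 0, "fingers": -1}, {"rx": 0, "ry": 0, "rz": 0.0398, "tx": 0.0188, "ty": 0.2188, "tz": 0, "fingers": -1}, {"rx": 0, "ry": 0, "rz": 0.0477, "tx": 0.0325, "ty": 0.2625, "tz": 0, "fingers": -1}, {"rx": 0, "ry": 0, "rz": 0.0557, "tx": 0.0475, "ty": 0.3063, "tz": 0, "fingers": -1}, {"rx": 0, "ry": 0, "rz": 0.0637, "tx": 0.0625, "ty": 0.3438, "tz": -0.0125, "fingers": -1}, {"rx": 0, "ry": 0, "rz": 0.0637, "tx": 0.075, "ty": 0.375, "tz": -0.0375, "fingers": -1}, {"rx": 0, "ry": 0, "rz": 0.0637, "tx": 0.0775, "ty": 0.3813, "tz": -0.0625, "fingers": -1}]}}

```text
time: 9.28
tool_pos: [600.8, 287.4, 160.1]
tool_rot: [0.571, 0.821, 0.003, -0.001]
wrist_force: [-1.1, 2.3, -5.0]
finger_gap: 29.5
grip_force: 25.0
```

To row units: -0.045 m / 0.8 = -0.0563, -0.001 m / 0.8 = -0.0013.

Emit:
{"name": "drive_tool", "arguments": {"deltas": [{"rx": 0, "ry": 0, "rz": 0, "tx": 0, "ty": -0.0013, "tz": 0, "fingers": -1}, {"rx": 0, "ry": 0, "rz": 0, "tx": 0, "ty": -0.0013, "tz": -0.025, "fingers": -1}, {"rx": 0, "ry": 0, "rz": 0, "tx": 0, "ty": -0.0013, "tz": -0.0438, "fingers": -1}, {"rx": 0, "ry": 0, "rz": 0, "tx": 0, "ty": -0.0013, "tz": -0.0563, "fingers": -1}, {"rx": 0, "ry": 0, "rz": 0, "tx": 0, "ty": -0.0013, "tz": -0.0563, "fingers": -1}, {"rx": 0, "ry": 0, "rz": 0, "tx": 0, "ty": -0.0013, "tz": -0.0563, "fingers": -1}]}}

```text
time: 9.78
tool_pos: [600.2, 277.8, 116.1]
tool_rot: [0.573, 0.819, -0.001, -0.0]
wrist_force: [0.7, -0.1, -4.3]
finger_gap: 29.1
grip_force: 25.0
```

To row units: -0.008 m / 0.8 = -0.01, 0.001 m / 0.8 = 0.0013.

Emit:
{"name": "drive_tool", "arguments": {"deltas": [{"rx": 0, "ry": 0, "rz": 0, "tx": 0.0013, "ty": 0.0013, "tz": -0.0025, "fingers": -1}, {"rx": 0, "ry": 0, "rz": 0, "tx": 0.0013, "ty": 0.0013, "tz": -0.005, "fingers": -1}, {"rx": 0, "ry": 0, "rz": 0, "tx": 0.0013, "ty": 0.0013, "tz": -0.0075, "fingers": -1}, {"rx": 0, "ry": 0, "rz": 0, "tx": 0.0013, "ty": 0.0013, "tz": -0.0088, "fingers": -1}, {"rx": 0, "ry": 0, "rz": 0, "tx": 0.0013, "ty": 0.0013, "tz": -0.01, "fingers": -1}, {"rx": 0, "ry": 0, "rz": 0, "tx": 0.0013, "ty": 0.0013, "tz": -0.01, "fingers": -1}, {"rx": 0, "ry": 0, "rz": 0, "tx": 0.0013, "ty": 0.0013, "tz": -0.01, "fingers": -1}]}}

```text
time: 10.37
tool_pos: [601.5, 279.7, 108.4]
tool_rot: [0.573, 0.819, 0.0, 0.0]
wrist_force: [0.2, -0.5, -4.5]
finger_gap: 29.5
grip_force: 25.0
```

To row units: -0.002 m / 0.8 = -0.0025, -0.001 m / 0.8 = -0.0013.

Emit:
{"name": "drive_tool", "arguments": {"deltas": [{"rx": 0, "ry": 0, "rz": 0, "tx": 0, "ty": 0, "tz": -0.0013, "fingers": -1}, {"rx": 0, "ry": 0, "rz": 0, "tx": 0, "ty": 0, "tz": -0.0025, "fingers": -1}, {"rx": 0, "ry": 0, "rz": 0, "tx": 0, "ty": 0, "tz": -0.0025, "fingers": -1}]}}

```text
time: 10.62
tool_pos: [601.9, 279.9, 108.0]
tool_rot: [0.573, 0.819, 0.0, 0.0]
wrist_force: [-2.7, -1.3, 6.0]
finger_gap: 29.5
grip_force: 25.0
```

Contact. Release, rise and move above the small round vase.

To row units: 0.09 m / 0.8 = 0.1125, 0.085 m / 0.8 = 0.1063, 0.2 rad / 6.2832 = 0.0318.

Emit:
{"name": "drive_tool", "arguments": {"deltas": [{"rx": 0, "ry": 0, "rz": 0, "tx": 0, "ty": 0, "tz": 0, "fingers": 0}, {"rx": 0, "ry": 0, "rz": 0, "tx": 0, "ty": 0, "tz": 0, "fingers": 1}, {"rx": 0, "ry": 0, "rz": 0, "tx": 0, "ty": 0, "tz": 0, "fingers": 1}, {"rx": 0, "ry": 0, "rz": 0, "tx": 0, "ty": 0, "tz": 0, "fingers": 1}, {"rx": 0, "ry": 0, "rz": 0, "tx": 0, "ty": 0, "tz": 0.025, "fingers": 1}, {"rx": 0, "ry": 0, "rz": 0, "tx": 0, "ty": 0, "tz": 0.0688, "fingers": 1}, {"rx": 0, "ry": 0, "rz": 0, "tx": 0, "ty": 0, "tz": 0.1063, "fingers": 1}, {"rx": 0, "ry": 0, "rz": 0, "tx": 0, "ty": 0, "tz": 0.1125, "fingers": 1}, {"rx": 0, "ry": 0, "rz": 0.0159, "tx": -0.0375, "ty": -0.0025, "tz": 0.1125, "fingers": 1}, {"rx": 0, "ry": 0, "rz": 0.0318, "tx": -0.0875, "ty": -0.0063, "tz": 0.1125, "fingers": 1}]}}

```text
time: 11.45
tool_pos: [534.3, 274.5, 196.8]
tool_rot: [0.488, 0.873, 0.002, 0.002]
wrist_force: [0.0, 0.5, -0.6]
finger_gap: 88.3
grip_force: 0.0
```

To row units: -0.184 m / 0.8 = -0.23, -0.05 m / 0.8 = -0.0625, 0.1 rad / 6.2832 = 0.0159.

Emit:
{"name": "drive_tool", "arguments": {"deltas": [{"rx": 0, "ry": 0, "rz": 0.0159, "tx": -0.23, "ty": -0.0138, "tz": -0.0625, "fingers": 1}, {"rx": 0, "ry": 0, "rz": 0.0159, "tx": -0.23, "ty": -0.0138, "tz": -0.0625, "fingers": 1}, {"rx": 0, "ry": 0, "rz": 0.0159, "tx": -0.23, "ty": -0.0138, "tz": -0.0625, "fingers": 1}, {"rx": 0, "ry": 0, "rz": 0.0159, "tx": -0.23, "ty": -0.0138, "tz": -0.0625, "fingers": 1}, {"rx": 0, "ry": 0, "rz": 0.0159, "tx": -0.23, "ty": -0.0138, "tz": -0.0625, "fingers": 1}, {"rx": 0, "ry": 0, "rz": 0.0159, "tx": -0.23, "ty": -0.0138, "tz": -0.0625, "fingers": 1}, {"rx": 0, "ry": 0, "rz": 0.0159, "tx": -0.23, "ty": -0.0138, "tz": -0.0625, "fingers": 1}, {"rx": 0, "ry": 0, "rz": 0.0159, "tx": -0.23, "ty": -0.0138, "tz": -0.0625, "fingers": 1}]}}

```text
time: 12.12
tool_pos: [348.9, 264.4, 146.5]
tool_rot: [0.444, 0.896, 0.001, 0.001]
wrist_force: [0.8, 0.1, -0.2]
finger_gap: 88.0
grip_force: 0.0
```

```bash
python3 chk.py RL; python3 chk.py SL
```

```text
scene [599.5 281.9 146. ] 47.1 [20.6 21. ] 73.3
top [600.5 281.7 146. ] 34.9 [18.3 18.5] 44.1
tri [600.3 281.8 146.7] target 601 280 146
scene [660.6  86.4 146. ] 50.0 [20.7 20.9] 16.6
top [661.6  86.8 146. ] 44.2 [20.  18.6] 17.1
tri [661.4  86.7 146.8] target 662 87 146
```

The large round vase is within 2 mm. Now descend on the small round vase.

To row units: -0.093 m / 0.8 = -0.1163, -0.085 m / 0.8 = -0.1063.

Emit:
{"name": "drive_tool", "arguments": {"deltas": [{"rx": 0, "ry": 0, "rz": 0, "tx": 0, "ty": 0, "tz": -0.0375, "fingers": 1}, {"rx": 0, "ry": 0, "rz": 0, "tx": 0, "ty": 0, "tz": -0.075, "fingers": 1}, {"rx": 0, "ry": 0, "rz": 0, "tx": 0, "ty": 0, "tz": -0.1063, "fingers": 0.6}, {"rx": 0, "ry": 0, "rz": 0, "tx": 0, "ty": 0, "tz": -0.1163, "fingers": 0.2}, {"rx": 0, "ry": 0, "rz": 0, "tx": 0, "ty": 0, "tz": -0.1163, "fingers": 0}, {"rx": 0, "ry": 0, "rz": 0, "tx": 0, "ty": 0, "tz": -0.1163, "fingers": -0.3}, {"rx": 0, "ry": 0, "rz": 0, "tx": 0, "ty": 0, "tz": -0.1163, "fingers": -0.3}, {"rx": 0, "ry": 0, "rz": 0, "tx": 0, "ty": 0, "tz": -0.1163, "fingers": -0.3}], "squeeze": 12}}

```text
time: 12.98
tool_pos: [348.3, 264.2, 54.6]
tool_rot: [0.444, 0.896, 0.001, 0.0]
wrist_force: [0.4, 0.0, 0.8]
finger_gap: 50.4
grip_force: 0.0
```

Emit:
{"name": "drive_tool", "arguments": {"deltas": [{"rx": 0, "ry": 0, "rz": 0, "tx": 0, "ty": 0, "tz": 0, "fingers": -1}, {"rx": 0, "ry": 0, "rz": 0, "tx": 0, "ty": 0, "tz": 0, "fingers": -1}, {"rx": 0, "ry": 0, "rz": 0, "tx": 0, "ty": 0, "tz": 0, "fingers": -1}, {"rx": 0, "ry": 0, "rz": 0, "tx": 0, "ty": 0, "tz": 0, "fingers": -1}, {"rx": 0, "ry": 0, "rz": 0, "tx": 0, "ty": 0, "tz": 0, "fingers": -1}]}}

```text
time: 13.4
tool_pos: [347.8, 263.9, 53.6]
tool_rot: [0.444, 0.896, 0.0, 0.0]
wrist_force: [-0.7, -0.1, 3.7]
finger_gap: 23.7
grip_force: 12.0
```

To row units: -0.21 m / 0.8 = -0.2625, -0.176 m / 0.8 = -0.22, -0.5 rad / 6.2832 = -0.0796.

Emit:
{"name": "drive_tool", "arguments": {"deltas": [{"rx": 0, "ry": 0, "rz": 0, "tx": 0, "ty": 0, "tz": 0.025, "fingers": -1}, {"rx": 0, "ry": 0, "rz": 0, "tx": 0, "ty": 0, "tz": 0.0625, "fingers": -1}, {"rx": 0, "ry": 0, "rz": 0, "tx": 0, "ty": 0, "tz": 0.1063, "fingers": -1}, {"rx": 0, "ry": 0, "rz": -0.008, "tx": 0.0125, "ty": -0.025, "tz": 0.1375, "fingers": -1}, {"rx": 0, "ry": 0, "rz": -0.0159, "tx": 0.0375, "ty": -0.0625, "tz": 0.15, "fingers": -1}, {"rx": 0, "ry": 0, "rz": -0.0239, "tx": 0.0625, "ty": -0.1, "tz": 0.15, "fingers": -1}, {"rx": 0, "ry": 0, "rz": -0.0318, "tx": 0.0825, "ty": -0.1375, "tz": 0.15, "fingers": -1}, {"rx": 0, "ry": 0, "rz": -0.0477, "tx": 0.1, "ty": -0.1775, "tz": 0.15, "fingers": -1}, {"rx": 0, "ry": 0, "rz": -0.0637, "tx": 0.1125, "ty": -0.22, "tz": 0.15, "fingers": -1}, {"rx": 0, "ry": 0, "rz": -0.0796, "tx": 0.125, "ty": -0.2625, "tz": 0.15, "fingers": -1}]}}

```text
time: 14.23
tool_pos: [447.6, 52.0, 173.2]
tool_rot: [0.654, 0.757, -0.0, -0.0]
wrist_force: [-0.1, -0.0, -1.6]
finger_gap: 23.9
grip_force: 12.0
```

To row units: -0.154 m / 0.8 = -0.1925, -0.15 m / 0.8 = -0.1875, -0.3 rad / 6.2832 = -0.0477.

Emit:
{"name": "drive_tool", "arguments": {"deltas": [{"rx": 0, "ry": 0, "rz": -0.0159, "tx": 0.0063, "ty": -0.0425, "tz": 0, "fingers": -1}, {"rx": 0, "ry": 0, "rz": -0.0318, "tx": 0.0113, "ty": -0.085, "tz": 0, "fingers": -1}, {"rx": 0, "ry": 0, "rz": -0.0477, "tx": 0.0163, "ty": -0.125, "tz": 0, "fingers": -1}, {"rx": 0, "ry": 0, "rz": -0.0477, "tx": 0.0163, "ty": -0.1625, "tz": 0, "fingers": -1}, {"rx": 0, "ry": 0, "rz": -0.0477, "tx": 0.0163, "ty": -0.1875, "tz": -0.0125, "fingers": -1}, {"rx": 0, "ry": 0, "rz": -0.0477, "tx": 0.0163, "ty": -0.1925, "tz": -0.0438, "fingers": -1}, {"rx": 0, "ry": 0, "rz": -0.0477, "tx": 0.0163, "ty": -0.1925, "tz": -0.0813, "fingers": -1}, {"rx": 0, "ry": 0, "rz": -0.0477, "tx": 0.0163, "ty": -0.1925, "tz": -0.1125, "fingers": -1}, {"rx": 0, "ry": 0, "rz": -0.0477, "tx": 0.0163, "ty": -0.1925, "tz": -0.1313, "fingers": -1}, {"rx": 0, "ry": 0, "rz": -0.0477, "tx": 0.0163, "ty": -0.1925, "tz": -0.1313, "fingers": -1}]}}

```text
time: 15.07
tool_pos: [458.5, -99.9, 65.6]
tool_rot: [0.758, 0.652, -0.002, -0.002]
wrist_force: [-0.2, -0.5, -1.1]
finger_gap: 23.4
grip_force: 12.0
```

Emit:
{"name": "drive_tool", "arguments": {"deltas": [{"rx": 0, "ry": 0, "rz": 0, "tx": 0, "ty": 0, "tz": 0, "fingers": -1}, {"rx": 0, "ry": 0, "rz": 0, "tx": 0, "ty": 0, "tz": 0, "fingers": -1}]}}

```text
time: 15.23
tool_pos: [460.8, -100.4, 69.0]
tool_rot: [0.758, 0.652, 0.0, 0.0]
wrist_force: [0.2, 0.4, -0.7]
finger_gap: 23.7
grip_force: 12.0
```

To row units: -0.01 m / 0.8 = -0.0125, -0.009 m / 0.8 = -0.0113.

Emit:
{"name": "drive_tool", "arguments": {"deltas": [{"rx": 0, "ry": 0, "rz": 0, "tx": 0, "ty": 0, "tz": -0.0038, "fingers": -1}, {"rx": 0, "ry": 0, "rz": 0, "tx": 0, "ty": 0, "tz": -0.0063, "fingers": -1}, {"rx": 0, "ry": 0, "rz": 0, "tx": 0, "ty": 0, "tz": -0.0088, "fingers": -1}, {"rx": 0, "ry": 0, "rz": 0, "tx": 0, "ty": 0, "tz": -0.01, "fingers": -1}, {"rx": 0, "ry": 0, "rz": 0, "tx": 0, "ty": 0, "tz": -0.0113, "fingers": -1}, {"rx": 0, "ry": 0, "rz": 0, "tx": 0, "ty": 0, "tz": -0.0125, "fingers": -1}, {"rx": 0, "ry": 0, "rz": 0, "tx": 0, "ty": 0, "tz": -0.0125, "fingers": -1}]}}

```text
time: 15.82
tool_pos: [461.0, -100.1, 59.3]
tool_rot: [0.758, 0.652, 0.001, 0.0]
wrist_force: [-1.1, 1.5, 9.5]
finger_gap: 23.6
grip_force: 12.0
```

To row units: 0.1 m / 0.8 = 0.125, 0.09 m / 0.8 = 0.1125.

Emit:
{"name": "drive_tool", "arguments": {"deltas": [{"rx": 0, "ry": 0, "rz": 0, "tx": 0, "ty": 0, "tz": 0, "fingers": -0.3}, {"rx": 0, "ry": 0, "rz": 0, "tx": 0, "ty": 0, "tz": 0, "fingers": 0.3}, {"rx": 0, "ry": 0, "rz": 0, "tx": 0, "ty": 0, "tz": 0, "fingers": 1}, {"rx": 0, "ry": 0, "rz": 0, "tx": 0, "ty": 0, "tz": 0, "fingers": 1}, {"rx": 0, "ry": 0, "rz": 0, "tx": 0, "ty": 0, "tz": 0.025, "fingers": 1}, {"rx": 0, "ry": 0, "rz": 0, "tx": 0, "ty": 0, "tz": 0.0688, "fingers": 1}, {"rx": 0, "ry": 0, "rz": 0, "tx": 0, "ty": 0, "tz": 0.1125, "fingers": 1}, {"rx": 0, "ry": 0, "rz": 0, "tx": 0, "ty": 0, "tz": 0.125, "fingers": 1}, {"rx": 0, "ry": 0, "rz": 0, "tx": 0, "ty": 0, "tz": 0.125, "fingers": 1}]}}

```text
time: 16.57
tool_pos: [462.2, -100.7, 160.8]
tool_rot: [0.758, 0.652, 0.002, 0.002]
wrist_force: [0.5, -0.4, -0.5]
finger_gap: 81.6
grip_force: 0.0
```

To row units: -0.195 m / 0.8 = -0.2438, -0.107 m / 0.8 = -0.1338, 0.39 rad / 6.2832 = 0.0621.

Emit:
{"name": "drive_tool", "arguments": {"deltas": [{"rx": 0, "ry": 0, "rz": 0.0621, "tx": -0.1338, "ty": -0.2438, "tz": -0.0125, "fingers": 1}, {"rx": 0, "ry": 0, "rz": 0.0621, "tx": -0.1338, "ty": -0.2438, "tz": -0.0125, "fingers": 1}, {"rx": 0, "ry": 0, "rz": 0.0621, "tx": -0.1338, "ty": -0.2438, "tz": -0.0125, "fingers": 1}, {"rx": 0, "ry": 0, "rz": 0.0621, "tx": -0.1338, "ty": -0.2438, "tz": -0.0125, "fingers": 1}, {"rx": 0, "ry": 0, "rz": 0.0621, "tx": -0.1338, "ty": -0.2438, "tz": -0.0125, "fingers": 1}, {"rx": 0, "ry": 0, "rz": 0.0621, "tx": -0.1338, "ty": -0.2438, "tz": -0.0125, "fingers": 1}, {"rx": 0, "ry": 0, "rz": 0.0621, "tx": -0.1338, "ty": -0.2438, "tz": -0.0125, "fingers": 1}, {"rx": 0, "ry": 0, "rz": 0.0621, "tx": -0.1338, "ty": -0.2438, "tz": -0.0125, "fingers": 1}, {"rx": 0, "ry": 0, "rz": 0.0621, "tx": -0.1338, "ty": -0.2438, "tz": -0.0125, "fingers": 1}]}}

```text
time: 17.32
tool_pos: [354.1, -293.8, 147.6]
tool_rot: [0.617, 0.787, 0.001, -0.001]
wrist_force: [-0.2, -0.0, -0.3]
finger_gap: 88.3
grip_force: 0.0
```

```bash
python3 chk.py RS
```

```text
scene [ 459.3 -100.7   96. ] 11.8 [14.2 14.1] 84.7
top [ 460.8 -100.4   96. ] 11.9 [10.3 11.5] 61.8
tri [ 460.7 -100.1   97.2] target 461 -100 96
```

The small round vase is in place. Now the small square vase.

To row units: -0.094 m / 0.8 = -0.1175, -0.001 m / 0.8 = -0.0013.

Emit:
{"name": "drive_tool", "arguments": {"deltas": [{"rx": 0, "ry": 0, "rz": 0, "tx": 0, "ty": -0.0013, "tz": -0.0375, "fingers": 1}, {"rx": 0, "ry": 0, "rz": 0, "tx": 0, "ty": -0.0013, "tz": -0.075, "fingers": 1}, {"rx": 0, "ry": 0, "rz": 0, "tx": 0, "ty": -0.0013, "tz": -0.1063, "fingers": 0.6}, {"rx": 0, "ry": 0, "rz": 0, "tx": 0, "ty": -0.0013, "tz": -0.1175, "fingers": 0.2}, {"rx": 0, "ry": 0, "rz": 0, "tx": 0, "ty": -0.0013, "tz": -0.1175, "fingers": 0}, {"rx": 0, "ry": 0, "rz": 0, "tx": 0, "ty": -0.0013, "tz": -0.1175, "fingers": -0.3}, {"rx": 0, "ry": 0, "rz": 0, "tx": 0, "ty": -0.0013, "tz": -0.1175, "fingers": -0.3}, {"rx": 0, "ry": 0, "rz": 0, "tx": 0, "ty": -0.0013, "tz": -0.1175, "fingers": -0.3}]}}

```text
time: 18.08
tool_pos: [354.3, -296.6, 55.6]
tool_rot: [0.617, 0.787, 0.0, 0.001]
wrist_force: [-0.3, -0.6, 0.4]
finger_gap: 50.5
grip_force: 0.0
```

Emit:
{"name": "drive_tool", "arguments": {"deltas": [{"rx": 0, "ry": 0, "rz": 0, "tx": 0, "ty": 0, "tz": 0, "fingers": -1}, {"rx": 0, "ry": 0, "rz": 0, "tx": 0, "ty": 0, "tz": 0, "fingers": -1}, {"rx": 0, "ry": 0, "rz": 0, "tx": 0, "ty": 0, "tz": 0, "fingers": -1}, {"rx": 0, "ry": 0, "rz": 0, "tx": 0, "ty": 0, "tz": 0, "fingers": -1}, {"rx": 0, "ry": 0, "rz": 0, "tx": 0, "ty": 0, "tz": 0, "fingers": -1}]}}

```text
time: 18.5
tool_pos: [353.8, -296.5, 54.6]
tool_rot: [0.617, 0.787, 0.0, 0.0]
wrist_force: [-0.2, 0.6, 3.3]
finger_gap: 23.9
grip_force: 11.9
```

To row units: 0.156 m / 0.8 = 0.195, 0.15 m / 0.8 = 0.1875, -0.1 rad / 6.2832 = -0.0159.

Emit:
{"name": "drive_tool", "arguments": {"deltas": [{"rx": 0, "ry": 0, "rz": 0, "tx": 0, "ty": 0, "tz": 0.025, "fingers": -1}, {"rx": 0, "ry": 0, "rz": 0, "tx": 0.01, "ty": -0.0088, "tz": 0.0563, "fingers": -1}, {"rx": 0, "ry": 0, "rz": -0.0032, "tx": 0.035, "ty": -0.0313, "tz": 0.075, "fingers": -1}, {"rx": 0, "ry": 0, "rz": -0.0064, "tx": 0.0688, "ty": -0.06, "tz": 0.075, "fingers": -1}, {"rx": 0, "ry": 0, "rz": -0.0095, "tx": 0.1025, "ty": -0.09, "tz": 0.075, "fingers": -1}, {"rx": 0, "ry": 0, "rz": -0.0127, "tx": 0.1363, "ty": -0.12, "tz": 0.075, "fingers": -1}, {"rx": 0, "ry": 0, "rz": -0.0159, "tx": 0.1675, "ty": -0.1475, "tz": 0.075, "fingers": -1}, {"rx": 0, "ry": 0, "rz": -0.0159, "tx": 0.1875, "ty": -0.1638, "tz": 0.0688, "fingers": -1}, {"rx": 0, "ry": 0, "rz": -0.0159, "tx": 0.195, "ty": -0.17, "tz": 0.05, "fingers": -1}, {"rx": 0, "ry": 0, "rz": -0.0159, "tx": 0.195, "ty": -0.17, "tz": 0.0375, "fingers": -1}]}}

```text
time: 19.33
tool_pos: [510.7, -433.4, 83.1]
tool_rot: [0.656, 0.755, 0.0, 0.001]
wrist_force: [-1.1, -0.8, -1.0]
finger_gap: 23.8
grip_force: 11.9
```

To row units: -0.014 m / 0.8 = -0.0175, -0.008 m / 0.8 = -0.01.

Emit:
{"name": "drive_tool", "arguments": {"deltas": [{"rx": 0, "ry": 0, "rz": 0, "tx": 0, "ty": 0, "tz": -0.01, "fingers": -1}, {"rx": 0, "ry": 0, "rz": 0, "tx": 0, "ty": 0, "tz": -0.0175, "fingers": -1}, {"rx": 0, "ry": 0, "rz": 0, "tx": 0, "ty": 0, "tz": -0.0175, "fingers": -1}, {"rx": 0, "ry": 0, "rz": 0, "tx": 0, "ty": 0, "tz": -0.0175, "fingers": -1}]}}

```text
time: 19.67
tool_pos: [508.7, -431.7, 70.2]
tool_rot: [0.656, 0.755, -0.0, -0.001]
wrist_force: [0.2, 0.2, -0.7]
finger_gap: 23.8
grip_force: 11.9
```

To row units: -0.01 m / 0.8 = -0.0125, -0.001 m / 0.8 = -0.0013.

Emit:
{"name": "drive_tool", "arguments": {"deltas": [{"rx": 0, "ry": 0, "rz": 0, "tx": 0, "ty": -0.0013, "tz": -0.0038, "fingers": -1}, {"rx": 0, "ry": 0, "rz": 0, "tx": 0, "ty": -0.0013, "tz": -0.0063, "fingers": -1}, {"rx": 0, "ry": 0, "rz": 0, "tx": 0, "ty": -0.0013, "tz": -0.0088, "fingers": -1}, {"rx": 0, "ry": 0, "rz": 0, "tx": 0, "ty": -0.0013, "tz": -0.01, "fingers": -1}, {"rx": 0, "ry": 0, "rz": 0, "tx": 0, "ty": -0.0013, "tz": -0.0113, "fingers": -1}, {"rx": 0, "ry": 0, "rz": 0, "tx": 0, "ty": -0.0013, "tz": -0.0125, "fingers": -1}, {"rx": 0, "ry": 0, "rz": 0, "tx": 0, "ty": -0.0013, "tz": -0.0125, "fingers": -1}]}}

```text
time: 20.25
tool_pos: [509.8, -433.3, 60.6]
tool_rot: [0.656, 0.755, 0.0, 0.0]
wrist_force: [-0.3, 0.6, -0.4]
finger_gap: 23.9
grip_force: 12.0
```

To row units: -0.001 m / 0.8 = -0.0013.

Emit:
{"name": "drive_tool", "arguments": {"deltas": [{"rx": 0, "ry": 0, "rz": 0, "tx": 0, "ty": 0.0013, "tz": -0.0013, "fingers": -1}, {"rx": 0, "ry": 0, "rz": 0, "tx": 0, "ty": 0, "tz": -0.0013, "fingers": -1}]}}

```text
time: 20.42
tool_pos: [510.0, -433.4, 60.5]
tool_rot: [0.656, 0.755, 0.0, 0.001]
wrist_force: [-1.6, 3.2, 7.9]
finger_gap: 23.6
grip_force: 12.0
```

Contact. Release and rise clear.

To row units: 0.12 m / 0.8 = 0.15, 0.09 m / 0.8 = 0.1125.

Emit:
{"name": "drive_tool", "arguments": {"deltas": [{"rx": 0, "ry": 0, "rz": 0, "tx": 0, "ty": 0, "tz": 0, "fingers": -0.3}, {"rx": 0, "ry": 0, "rz": 0, "tx": 0, "ty": 0, "tz": 0, "fingers": 0.3}, {"rx": 0, "ry": 0, "rz": 0, "tx": 0, "ty": 0, "tz": 0, "fingers": 1}, {"rx": 0, "ry": 0, "rz": 0, "tx": 0, "ty": 0, "tz": 0, "fingers": 1}, {"rx": 0, "ry": 0, "rz": 0, "tx": 0, "ty": 0, "tz": 0.025, "fingers": 1}, {"rx": 0, "ry": 0, "rz": 0, "tx": 0, "ty": 0, "tz": 0.0688, "fingers": 1}, {"rx": 0, "ry": 0, "rz": 0, "tx": 0, "ty": 0, "tz": 0.1125, "fingers": 1}, {"rx": 0, "ry": 0, "rz": 0, "tx": 0, "ty": 0, "tz": 0.15, "fingers": 1}, {"rx": 0, "ry": 0, "rz": 0, "tx": 0, "ty": 0, "tz": 0.15, "fingers": 1}]}}

```text
time: 21.17
tool_pos: [513.0, -435.7, 186.1]
tool_rot: [0.656, 0.755, 0.001, 0.006]
wrist_force: [0.8, -1.3, 0.5]
finger_gap: 82.1
grip_force: 0.0
```

Emit:
{"name": "drive_tool", "arguments": {"deltas": [{"rx": 0, "ry": 0, "rz": 0, "tx": -0.1875, "ty": 0.125, "tz": 0.0625, "fingers": 1}, {"rx": 0, "ry": 0, "rz": 0, "tx": -0.1875, "ty": 0.125, "tz": 0.0625, "fingers": 1}, {"rx": 0, "ry": 0, "rz": 0, "tx": -0.1875, "ty": 0.125, "tz": 0.0625, "fingers": 1}, {"rx": 0, "ry": 0, "rz": 0, "tx": -0.1875, "ty": 0.125, "tz": 0.0625, "fingers": 1}, {"rx": 0, "ry": 0, "rz": 0, "tx": -0.1875, "ty": 0.125, "tz": 0.0625, "fingers": 1}, {"rx": 0, "ry": 0, "rz": 0, "tx": -0.1875, "ty": 0.125, "tz": 0.0625, "fingers": 1}, {"rx": 0, "ry": 0, "rz": 0, "tx": -0.1875, "ty": 0.125, "tz": 0.0625, "fingers": 1}, {"rx": 0, "ry": 0, "rz": 0, "tx": -0.1875, "ty": 0.125, "tz": 0.0625, "fingers": 1}]}}

```text
time: 21.83
tool_pos: [360.8, -334.0, 229.3]
tool_rot: [0.656, 0.755, 0.0, 0.001]
wrist_force: [0.7, 0.5, -0.2]
finger_gap: 88.1
grip_force: 0.0
```

```bash
for k in RL RS SL SS; do echo $k; python3 chk.py $k; done; python3 -c "
from h import *
cv2.imwrite('pics/end.png',ctrl.get_image('scene')[:,:,::-1])"
```

```text
RL
scene [599.5 281.8 146. ] 47.4 [20.8 21.1] 73.3
top [600.5 281.7 146. ] 34.9 [18.3 18.5] 44.1
tri [600.3 281.7 146.7] target 601 280 146
RS
scene [ 459.3 -100.7   96. ] 12.0 [14.2 14.1] 84.7
top [ 460.8 -100.4   96. ] 12.0 [10.6 11.5] 61.8
tri [ 460.7 -100.2   97.1] target 461 -100 96
SL
scene [660.6  86.4 146. ] 50.1 [20.6 21. ] 16.6
top [661.5  86.8 146. ] 43.4 [19.8 18.5] 18.0
tri [661.4  86.7 146.8] target 662 87 146
SS
scene [ 508.3 -431.1   96. ] 11.9 [15.5 14.2] 5.7
top [ 509.6 -431.5   96. ] 20.1 [14.4 13.2] 9.9
tri [ 509.2 -430.8   96.7] target 509.5 -431.5 96
```

View pics/end.png

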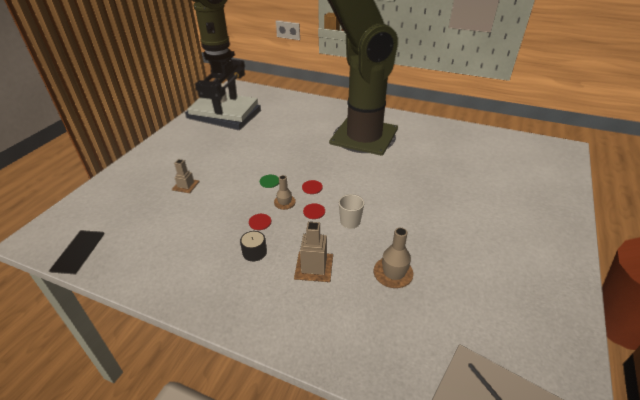

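The picture shows all four vases upright on their own coasters: large round at (395,265), large square at (314,255), small round at (285,195) and small square at (184,178). The cup at (350,212) and the candle at (254,246) haven't moved.

```bash
python3 -c "
from plant import ctrl
print(ctrl.finish_job())"
```

```text
the job is handed in; nothing more can be done
None
```

The job is handed in: all four vases stand upright on their own coasters, each measured within about 2 mm of centre, with the square ones within a few degrees of the coaster edges; the cup and candle look unmoved in the last picture, and the hand-in call returned no verdict.

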